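# Make up a wheel kit and a pipe-leg kit

### The arm

A 6-joint arm with a two-finger parallel gripper is mounted at the origin on the work surface. World frame = base frame: x ahead of the robot, y to its left, z up, the work surface at z = 0. Lengths are in m, angles in rad, forces in N, time in s.
With the tool pointing down it reaches from about 0.275 to 0.75 m from the base axis. Payload 10.2 kg.
Tool frame: the origin (TCP) lies midway between the tips of the shut fingers; the grasp point (between the pads) lies 19 mm behind it (env.hold_point_z is the distance from the TCP to the grasp point, in m); x points along the fingers, z is the direction in which the jaws open and shut, and the axes are right-handed (so a half turn about x gives the same grasp; the last joint's range is limited). The gripper opens to 85 mm and grips with 20 to 120 N. Pads are 22 mm wide; open, the fingers measure 114 mm over their backs; the gripper's body (76 mm by 85 mm) begins 54 mm behind the grasp point. The pads swing forward as they close: fully open they stand 13 mm farther back than shut.
Start: joints at [1.124, 0.313, 1.498, -0, 1.331, -0.223], TCP at [0.117, 0.512, 0.231] pointing down, gripper open.
Joint ranges: [-2.94, 2.94], [-0.97, 2.17], [0.19, 2.56], [-1.23, 4.37], [0.02, 3.11], [-2.88, 2.88]. Speed limits (rad/s): [2.39, 2.39, 3.01, 3.14, 3.14, 3.14].

### API

Orientations are given as a unit quaternion [x, y, z, w].
In Python, from bench import env, kinematics, monitor, eyes, job gives the robot as it stands. The module is installed in compiled form; this text tells all that it offers. Calls block until the motion is done:
- env.reach(position, orientation): joint-space move of the TCP to a pose.
- env.movel(position, velocity=0.15, frame=None, guard=None): straight line of the TCP; frame=None keeps the orientation; velocity is the mean speed in m/s. With guard (N) it stops when the force on the tool has changed by that much, and returns True; else False.
- env.set_joints(angles): joint-space move.
- env.release() and env.close_gripper(effort=None): open the fingers fully, or close them until they stop; effort is the grip in N (None keeps the last).
- env.hold(seconds).
- kinematics.ik(position, orientation): joint angles nearest the present ones, or None.
- monitor.sense(): the state.
- eyes.grab_frame(name): name is "side" or "top" or "wrist"; returns a dict with "frame" (400x640x3 uint8, red, green, blue), "mtx" (3x3 intrinsics, pixels), "view" (4x4, takes a point from world to camera coordinates). Camera axes: x right, y down, z forward; pixel columns grow to the right and rows downward; lengths in m; the calibration is good to about 2 mm. A picture is of the moment at which its call begins. There is no depth.
A pose or a line that the arm cannot do raises env.MotionError and nothing moves.
- job.hand_in(): hands the job in, once; it reports no verdict.
The state is a dict: "clock": time; "joints": joint angles; "qvel": joint speeds; "joint_efforts": joint torques, N m; "position": TCP position; "ee_rot": TCP orientation; "contact_force": force on the tool from outside, world axes, zero at the start; "ft_torque": the same for the moment, N m; "finger_gap": opening from 0.0 (shut) to 1.0 (fully open).
Only numpy, scipy, OpenCV 4.12 (cv2) and the standard library are available. Lean on these libraries where they do the work, as an engineer would, in place of code of your own. Each camera call takes 0.05 s, during which the arm holds its last target.

### The job

Make up two kits from the stock on the bench. The tray with one grey pad gets the wheel kit: the long steel axle from the red rack, laid centrally in the tray's two V saddles, and the rubber wheel, flat on the round pad; the tray with two grey pads gets the leg kit: the short threaded pipe from the red rack, laid centrally in its V saddles, the pipe flange, base down on the round pad, and the square wooden foot, flat on the square pad. The wheel, flange and foot must stand wholly within their pads, and everything must be let go.

Things in the scene. Friction and masses are not known exactly. Their poses are not given: they have to be found in the camera images.
- axle: Loose bright steel rod, 22 mm diameter, 160 mm long, 0.45 kg; origin at its centre, its x along the rod. Starts in one of the red rack's two pairs of V saddles, parallel to the rack's x, its axis 34 mm above the bench, its middle free from below for the fingers.
- pipe: Loose dark steel pipe nipple with threaded ends, 26 mm diameter, 100 mm long, 0.2 kg; origin at its centre, its x along the pipe. Starts in the rack's other pair of V saddles, its axis 36 mm above the bench.
- wheel: Loose black rubber wheel with a grey hub face, lying flat on the bench: disc 56 mm diameter, 26 mm thick; origin at the centre of its underside, z up.
- flange: Loose dark steel pipe floor flange standing on its base: base disc 56 mm diameter and 7 mm thick, on it a neck 32 mm diameter, top at 42 mm; origin at the centre of its underside, z up. Grip the neck.
- foot: Loose square light-wood foot block with a dark round mark on top, 46 x 46 mm, 26 mm high, sides along its x and y; origin at the centre of its underside, z up.
- axle_tray: Fixed plywood tray 220 (x) x 170 mm (y), origin at its underside's centre, z up; floor top at z 6, rim lip top at z 10 (all in mm). Two 90-degree V saddles, 14 mm long, at x = -55 and +55, y = +45 mm, V bottom at z 18, cheeks up to z 34 and 20 mm to each side; the axle laid there has its axis at y = +45, z = 34, centre at x = 0. One flush round grey pad, 80 mm diameter, at x = 0, y = -35.
- leg_tray: Fixed plywood tray 220 (x) x 170 mm (y), origin at its underside's centre, z up; floor top at z 6, rim lip top at z 10 (all in mm). V saddles as in the other tray, but at x = -35 and +35, y = +45 mm; the pipe laid there has its axis at y = +45, z = 36, centre at x = 0. Two flush grey pads: round, 80 mm diameter, at x = -50, y = -35; square, 70 x 70 mm, at x = +50, y = -35.
- rack: Fixed stock rack on a red plate 100 (x) x 160 mm (y), 6 mm thick; origin at its underside's centre, z up. Two pairs of wooden V saddles (as in the trays) at y = -45 and +45 mm, each pair at x = -35 and +35 mm, 56 mm free between them. One pair holds the axle, the other the pipe.
Not all that is in view belongs to the job. Of the things that look like the wheel, the smaller one is meant.

How it is judged:
By the outcome, as a careful person would: the job done as asked, in the order asked, and still so for the second after the job is handed in, with the robot touching nothing.
It also fails if it takes over 134 s, if anything falls off the work surface, if the arm or the gripper's body presses on something with over 40 N, if the wrist force passes 120 N, or if a joint passes its speed limit or range.

## Working session

There is one attempt and no reset: what is moved stays moved. The work goes in short steps, each a Python script; the robot and the scene stay as the last script left them, time stands still between calls to the robot, and variables do not carry over. Pictures are saved under pics/ and viewed, and the job is handed in when it is done.

```bash
mkdir -p pics; python3 - <<'E'
from bench import env, kinematics, monitor, eyes, job
import cv2,numpy as np
np.set_printoptions(precision=4,suppress=True)
for n in ("side","top","wrist"):
    f=eyes.grab_frame(n); cv2.imwrite(f"pics/a_{n}.png",f["frame"][:,:,::-1]); print(n,f["mtx"],f["view"])
s=monitor.sense();print(s, env.hold_point_z)
E
```

```text
side [[401.0865   0.     325.7977]
 [  0.     401.0865 197.9794]
 [  0.       0.       1.    ]] [[ 0.9408 -0.3381  0.0255 -0.4693]
 [-0.1704 -0.5363 -0.8266  0.1282]
 [ 0.2932  0.7733 -0.5622  0.834 ]
 [ 0.      0.      0.      1.    ]]
top [[500.4217   0.     316.5146]
 [  0.     500.4217 214.3502]
 [  0.       0.       1.    ]] [[-0.0131 -0.9998 -0.0148  0.021 ]
 [-0.9967  0.0142 -0.0798  0.4868]
 [ 0.08    0.0137 -0.9967  1.4399]
 [ 0.      0.      0.      1.    ]]
wrist [[292.8419   0.     321.3995]
 [  0.     292.8419 196.3517]
 [  0.       0.       1.    ]] [[ 0.2215  0.9752 -0.0012 -0.5221]
 [ 0.9247 -0.2096  0.3178 -0.0429]
 [ 0.3097 -0.0715 -0.9481  0.3799]
 [ 0.      0.      0.      1.    ]]
{'clock': 0.15, 'joints': array([ 1.1236,  0.3133,  1.4982, -0.    ,  1.331 , -0.2234]), 'qvel': array([ 0.0009, -0.0035, -0.0017, -0.0009,  0.0017,  0.0003]), 'joint_efforts': array([ -0.0002, -41.2369, -25.9796,  -0.0002,   0.0033,  -0.    ]), 'position': array([0.1165, 0.5117, 0.2309]), 'ee_rot': array([-0.4412,  0.553 ,  0.4409,  0.5524]), 'contact_force': array([-0.5935, -0.3073, -0.6707]), 'ft_torque': array([-0.0116, -0.0227,  0.0186]), 'finger_gap': 1.0005842124702167} 0.0187
```

View pics/a_side.png

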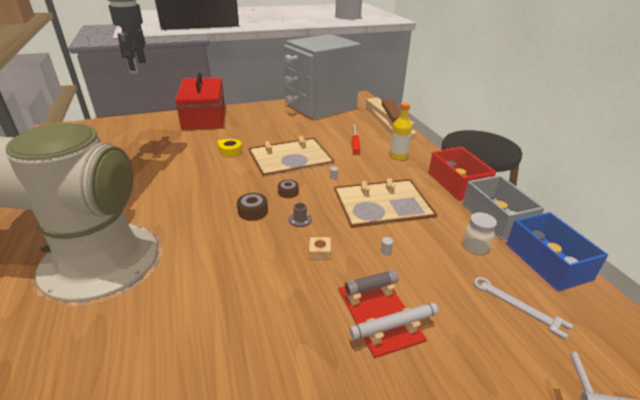

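View pics/a_top.png

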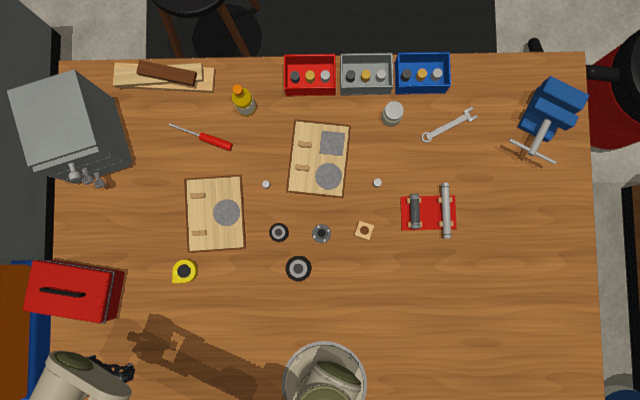

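View pics/a_wrist.png

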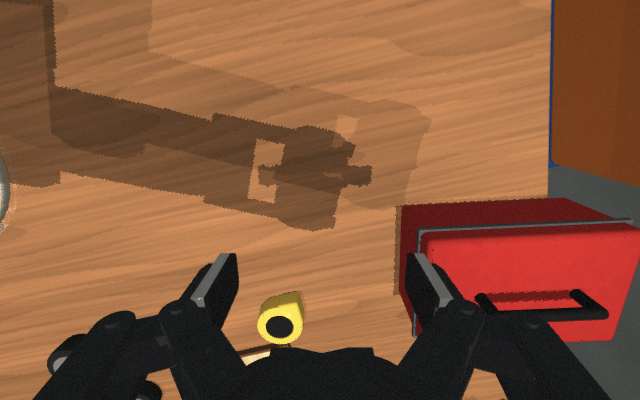

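The side view has the small dark wheel at (288,187) and the large one at (252,206). In the top view they are at (279,232) and (298,268). The trays are at top (215,213) with one pad and (318,159) with two, and the rack is at (428,212). I'll enlarge both views.

```bash
python3 - <<'E'
import cv2
a=cv2.imread('pics/a_top.png')[110:290,170:470]; cv2.imwrite('pics/b_top.png',cv2.resize(a,(800,480),interpolation=cv2.INTER_CUBIC))
a=cv2.imread('pics/a_side.png')[130:355,210:450]; cv2.imwrite('pics/b_side.png',cv2.resize(a,(640,600),interpolation=cv2.INTER_CUBIC))
E
```

```text
(no output)
```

View pics/b_top.png

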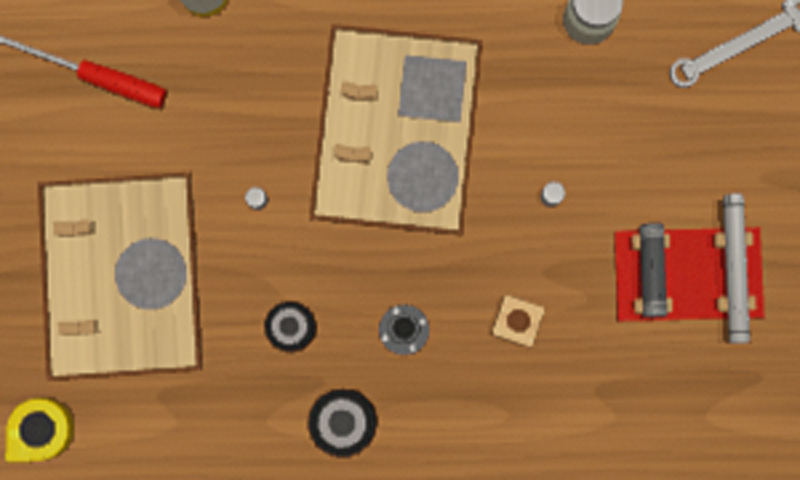

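View pics/b_side.png

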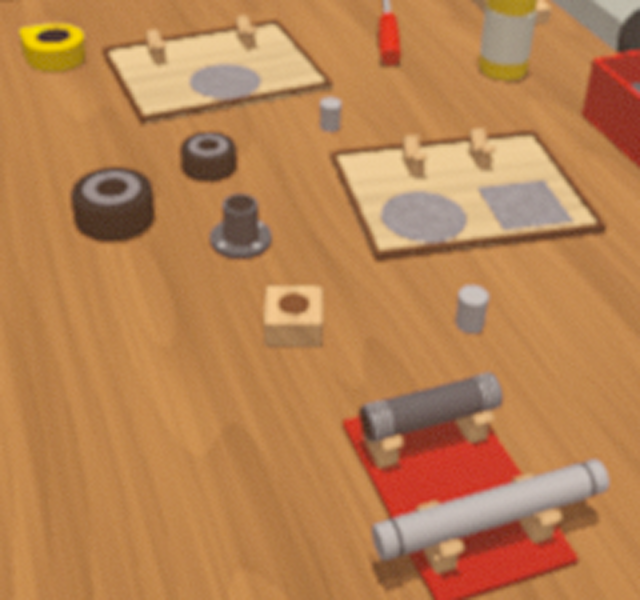

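Only two things look like the wheel. The small one at top (279,232) / side (288,187) is about 20 px across, and the other at top (298,268) is about 26 px, so the small one is meant. The crop confirms it. The axle is the bright long rod at (446,210) and the pipe is the dark short one at (415,211). The one-pad tray is on the left and the two-pad tray in the middle. Next I'll get coarse positions from both views.

```bash
cat > h.py <<'E'
import numpy as np, cv2
from bench import env, kinematics, monitor, eyes, job
from scipy.spatial.transform import Rotation as R
np.set_printoptions(precision=4,suppress=True)
def ray(f,p):
    V=f["view"]; d=np.linalg.inv(f["mtx"])@[p[0],p[1],1]; Rm=V[:3,:3]
    d=Rm.T@d; return -Rm.T@V[:3,3], d/np.linalg.norm(d)
def onz(f,p,z):
    o,d=ray(f,p); return o+d*(z-o[2])/d[2]
def tri(rays):
    A=np.zeros((3,3));b=np.zeros(3)
    for o,d in rays:
        P=np.eye(3)-np.outer(d,d);A+=P;b+=P@o
    x=np.linalg.solve(A,b)
    return x,max(np.linalg.norm((np.eye(3)-np.outer(d,d))@(x-o)) for o,d in rays)
def proj(f,x):
    c=f["view"][:3,:3]@np.asarray(x)+f["view"][:3,3]; u=f["mtx"]@c; return u[:2]/u[2]
def q_down(yaw):
    """tool down; yaw = direction (world) of jaw opening axis (tool z), horizontal"""
    z=np.array([np.cos(yaw),np.sin(yaw),0]);x=np.array([0,0,-1.]);y=np.cross(z,x)
    return R.from_matrix(np.c_[x,y,z]).as_quat()
E
python3 - <<'E'
from h import *
t=eyes.grab_frame("top");s=eyes.grab_frame("side")
k=800/300; 
T=lambda u,v:(170+(u+.5)/k-.5,110+(v+.5)/k-.5)
k2=640/240; S=lambda u,v:(210+(u+.5)/k2-.5,130+(v+.5)/k2-.5)
pts=dict(wheeltop=((290,326),(209,145)),flangetop=((404,327),(240,203)),foottop=((519,320),(294,303)),
 axle_a=((734,200),(595,470)),axle_b=((738,335),(388,540)),pipe_a=((652,230),(485,388)),pipe_b=((653,309),(375,422)),
 axpad=((150,273),(226,81)),legrpad=((423,177),(424,216)),legspad=((432,89),(525,204)))
for n,(a,b) in pts.items():
    x,e=tri([ray(t,T(*a)),ray(s,S(*b))]);print(n,x,"%.4f"%e, np.hypot(*x[:2]))
f=eyes.grab_frame("wrist"); o,d=ray(f,(320,200)); st=monitor.sense(); M=R.from_quat(st["ee_rot"]).as_matrix()
print("cam in tool",M.T@(o-st["position"]), "fwd",M.T@d); print(M)
V=f["view"]; print("Rcam_in_tool",M.T@V[:3,:3].T)
print(st["clock"])
for y in (np.pi/2,-np.pi/2,0,np.pi): 
  for p in ([.45,0,.3],[.45,-.2,.3],[.45,.25,.3]): print(y,p,kinematics.ik(p,q_down(y)))
E
```

```text
wheeltop [0.4378 0.125  0.0274] 0.0009 0.4552748164370861
flangetop [0.4334 0.0014 0.0427] 0.0001 0.43339632140997014
foottop [ 0.4403 -0.1233  0.0278] 0.0003 0.4572216672288413
axle_a [ 0.5668 -0.357   0.0416] 0.0013 0.6698022922603537
axle_b [ 0.4206 -0.358   0.0326] 0.0003 0.5523442479452866
pipe_a [ 0.5344 -0.2673  0.0411] 0.0000 0.5974867847103622
pipe_b [ 0.4497 -0.2671  0.035 ] 0.0002 0.5230882393158375
axpad [0.4997 0.2817 0.0058] 0.0009 0.5736342005487577
legrpad [ 0.6021 -0.0222  0.0073] 0.0010 0.6025093162335876
legspad [ 0.7012 -0.0339  0.0074] 0.0012 0.7020061311126534
cam in tool [-0.1423  0.0803 -0.0024] fwd [ 0.944  -0.3298 -0.0049]
[[-0.0001 -0.9751  0.2219]
 [-0.0004  0.2219  0.9751]
 [-1.      0.0001 -0.0004]]
Rcam_in_tool [[ 0.0003 -0.318   0.9481]
 [ 0.0005 -0.9481 -0.318 ]
 [ 1.      0.0005 -0.0001]]
0.3
1.5707963267948966 [0.45, 0, 0.3] [-0.2614  0.1003  1.5812 -0.      1.46   -1.8322]
1.5707963267948966 [0.45, -0.2, 0.3] [-0.6566  0.1983  1.4669 -0.      1.4764 -2.2274]
1.5707963267948966 [0.45, 0.25, 0.3] [ 0.2792  0.2497  1.4027 -0.      1.4892 -1.2916]
-1.5707963267948966 [0.45, 0, 0.3] [-0.2614  0.1003  1.5812 -0.      1.46    1.3094]
-1.5707963267948966 [0.45, -0.2, 0.3] [-0.6566  0.1983  1.4669 -0.      1.4764  0.9142]
-1.5707963267948966 [0.45, 0.25, 0.3] [ 0.2792  0.2497  1.4027 -0.      1.4892  1.85  ]
0 [0.45, 0, 0.3] [-0.2614  0.1003  1.5812 -0.      1.46   -0.2614]
0 [0.45, -0.2, 0.3] [-0.6566  0.1983  1.4669 -0.      1.4764 -0.6566]
0 [0.45, 0.25, 0.3] [ 0.2792  0.2497  1.4027 -0.      1.4892  0.2792]
3.141592653589793 [0.45, 0, 0.3] [-0.2614  0.1003  1.5812 -0.      1.46    2.8802]
3.141592653589793 [0.45, -0.2, 0.3] [-0.6566  0.1983  1.4669 -0.      1.4764  2.4849]
3.141592653589793 [0.45, 0.25, 0.3] [ 0.2792  0.2497  1.4027 -0.      1.4892 -2.8624]
```

The triangulated heights match the text: wheel top 27, flange 43, foot 28 and pads 6–7 mm. I'll sweep the wrist camera over three stations on the way to the rack to refine these.

```bash
python3 - <<'E'
from h import *
import pickle
out={}
out["top"]=eyes.grab_frame("top");out["side"]=eyes.grab_frame("side")
for n,p in (("w1",[.42,.2,.3]),("w2",[.5,-.03,.3]),("w3",[.42,-.25,.3])):
    env.reach(p,q_down(np.pi/2)); env.hold(.2); f=eyes.grab_frame("wrist"); out[n]=f
    cv2.imwrite(f"pics/c_{n}.png",f["frame"][:,:,::-1]); print(n,monitor.sense()["clock"],monitor.sense()["position"])
pickle.dump(out,open("views.pkl","wb"))
E
```

```text
w1 2.2667 [0.4198 0.2004 0.2999]
w2 3.475 [ 0.4999 -0.029   0.3001]
w3 4.6583 [ 0.4205 -0.2492  0.3   ]
```

View pics/c_w1.png

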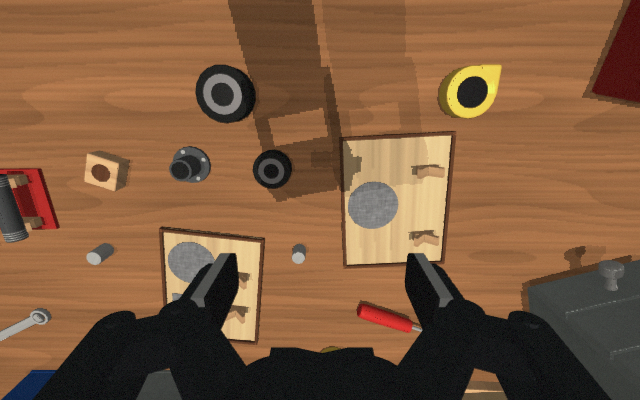

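View pics/c_w2.png

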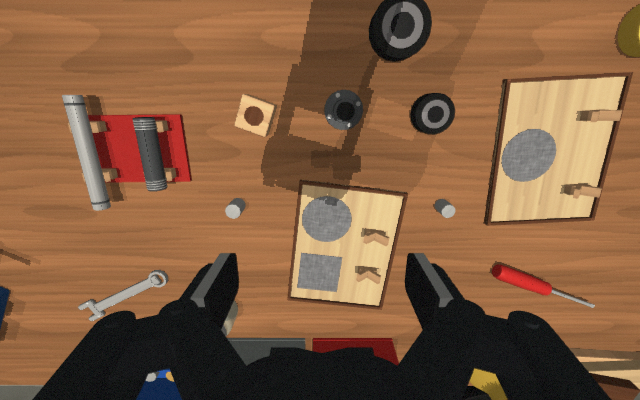

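View pics/c_w3.png

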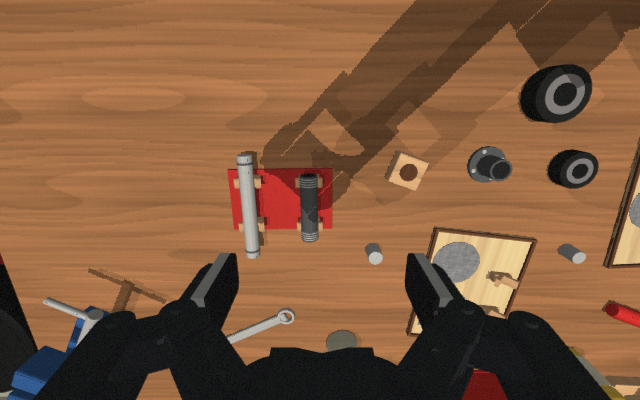

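The wrist views show everything clearly:
- **w1:** wheel (272,168), single-pad tray (398,200), larger wheel (225,93).
- **w2:** flange (345,108), wheel (433,113), foot (255,115), two-pad tray (348,245).
- **w3:** axle (248,205), pipe (309,207), foot (408,171).

I'll segment them now and triangulate across views.

```bash
cat > m.py <<'E'
from h import *
def comp(f,seed,mask):
    n,l,st,c=cv2.connectedComponentsWithStats(mask.astype(np.uint8),connectivity=4)
    u,v=map(int,seed); w=l[v-4:v+5,u-4:u+5].ravel(); w=w[w>0]
    if len(w)==0: return None
    m=(l==np.bincount(w).argmax()).astype(np.uint8)
    c=max(cv2.findContours(m,cv2.RETR_EXTERNAL,cv2.CHAIN_APPROX_NONE)[0],key=cv2.contourArea)
    return m,c
def hsv(f): return [x.astype(int) for x in cv2.split(cv2.cvtColor(f["frame"],cv2.COLOR_RGB2HSV))]
def grey(f,lo=0,hi=255,s=60):
    H,S,V=hsv(f); return (S<s)&(V>=lo)&(V<=hi)
def cen(c):
    M=cv2.moments(c); return np.array([M["m10"],M["m01"]])/M["m00"]
E
python3 - <<'E'
from m import *
import pickle
D=pickle.load(open("views.pkl","rb"))
def pad(v,seed):
    r=comp(D[v],seed,grey(D[v],70,190,50)); c=r[1]; c=cv2.convexHull(c); return cen(c),cv2.minAreaRect(c)
P=dict(axpad=[("w1",(372,205)),("w2",(528,155)),("top",(226,212)),("side",(294,160))],
 legr=[("w2",(326,220)),("w3",(458,260)),("top",(328,176)),("side",(369,211))],
 legs=[("w2",(320,272)),("top",(332,143)),("side",(407,206))])
for n,L in P.items():
    rs=[]
    for v,s in L:
        p,r=pad(v,s); rs.append(ray(D[v],p)); print(n,v,p,np.array(r[1]),onz(D[v],p,.006))
    print("  tri",*tri(rs))
# rods
for n,z,L in (("axle",.034,[("w2",(85,150)),("w3",(249,205)),("top",(446,200))]),("pipe",.036,[("w2",(150,150)),("w3",(309,207)),("top",(415,211))])):
    for v,s in L:
        m=grey(D[v],70,255,50) if n=="axle" else grey(D[v],20,190,75)
        r=comp(D[v],s,m); 
        if r is None: print(n,v,None); continue
        rect=cv2.minAreaRect(r[1]); b=cv2.boxPoints(rect); 
        e=sorted([(np.linalg.norm(b[i]-b[(i+1)%4]),i) for i in range(4)])[:2]
        ends=[(b[i]+b[(i+1)%4])/2 for _,i in e]; X=[onz(D[v],q,z) for q in ends]
        print(n,v,ends,rect[1],X,"mid",(X[0]+X[1])/2,"len",np.linalg.norm(X[0]-X[1]),"ang",np.degrees(np.arctan2(*(X[0]-X[1])[[1,0]])))
E
```

```text
axpad w1 [372.5224 204.8056] [46. 49.] [0.4993 0.279  0.006 ]
axpad w2 [528.4466 154.612 ] [51. 53.] [0.4988 0.2792 0.006 ]
axpad top [226.0553 212.2975] [25.4558 25.4558] [0.498  0.2816 0.006 ]
axpad side [294.0255 160.2425] [11. 24.] [0.499  0.2806 0.006 ]
  tri [0.4988 0.28   0.0061] 0.0017162214149236536
legr w2 [326.2177 218.5285] [45. 48.] [ 0.6034 -0.0235  0.006 ]
legr w3 [456.9492 260.7916] [40.3051 39.598 ] [ 0.601  -0.0213  0.006 ]
legr top [328.0656 175.7531] [25.4558 25.4558] [ 0.6023 -0.0211  0.006 ]
legr side [368.4558 210.9372] [30.7902 17.6505] [ 0.603  -0.0215  0.006 ]
  tri [ 0.6022 -0.0221  0.0065] 0.001722094414240206
legs w2 [318.8475 271.8299] [40.8597 34.8964] [ 0.7027 -0.0355  0.006 ]
legs top [331.7191 142.7647] [23.1906 22.6385] [ 0.7013 -0.0335  0.006 ]
legs side [406.2852 206.4944] [16.0126 31.6939] [ 0.7023 -0.0334  0.006 ]
  tri [ 0.7014 -0.0345  0.0072] 0.0011439017433862806
axle w2 [array([70.8577, 92.5536], dtype=float32), array([103.0177, 208.9951], dtype=float32)] (120.80105590820312, 19.443471908569336) [array([ 0.413 , -0.3612,  0.034 ]), array([ 
[... 825 characters left out ...]
 0.4424, -0.2715,  0.036 ]), array([ 0.5466, -0.269 ,  0.036 ])] mid [ 0.4945 -0.2703  0.036 ] len 0.10423061420607953 ang -178.5747183762472
pipe w3 [array([308., 174.], dtype=float32), array([308., 241.], dtype=float32)] (66.99998474121094, 17.999996185302734) [array([ 0.4425, -0.2708,  0.036 ]), array([ 0.5488, -0.2721,  0.036 ])] mid [ 0.4956 -0.2715  0.036 ] len 0.10632934712239112 ang 179.29577915556482
pipe top [array([413.8076, 193.883 ], dtype=float32), array([415.2287, 227.9905], dtype=float32)] (34.137046813964844, 8.367738723754883) [array([ 0.541 , -0.2673,  0.036 ]), array([ 0.4425, -0.2686,  0.036 ])] mid [ 0.4917 -0.2679  0.036 ] len 0.09852959366315533 ang 0.7298843657441397
```

```bash
python3 - <<'E'
from m import *
import pickle
D=pickle.load(open("views.pkl","rb"))
# rod mid tri
print("axle",*tri([ray(D["w2"],(86.94,150.77)),ray(D["w3"],(248.75,205.8)),ray(D["top"],(445.73,210.0))]))
print("pipe",*tri([ray(D["w2"],(150.29,153.1)),ray(D["w3"],(308,207.5)),ray(D["top"],(414.5,210.9))]))
def show(n,L,fn,z):
    rs=[]
    for v,s in L:
        r=comp(D[v],s,fn(D[v]))
        if r is None: print(n,v,None);continue
        c=cv2.convexHull(r[1]);p=cen(c);rect=cv2.minAreaRect(c);b=cv2.boxPoints(rect)
        X=np.array([onz(D[v],q,z) for q in b]);e=[X[1]-X[0],X[2]-X[1]]
        print(n,v,p,np.array(rect[1]),onz(D[v],p,z),"edges",[(round(float(np.linalg.norm(k)),4),round(float(np.degrees(np.arctan2(k[1],k[0]))),1)) for k in e])
        rs.append(ray(D[v],p))
    if len(rs)>1: print("  tri",*tri(rs))
def ply(f):
    H,S,V=hsv(f); return (((H>12)&(H<30)&(S<140)&(V>130))|((S<60)&(V>70)&(V<190)))
show("axtray",[("w1",(390,165)),("w2",(540,110))],ply,.008)
show("legtray",[("w2",(360,210)),("top",(310,145))],ply,.008)
def wood(f):
    H,S,V=hsv(f); return (H>10)&(H<30)&(S<135)&(V>120)
show("foot",[("w1",(120,170)),("w2",(240,110)),("w3",(395,170)),("top",(358,230))],wood,.026)
show("footmark",[("w1",(101,172)),("w2",(255,117)),("w3",(408,172)),("top",(364,230)),("side",(319,243))],lambda f:(lambda h:(h[2]<130))(hsv(f)),.026)
# wheel hub face
show("hub",[("w1",(283,170)),("w2",(443,113)),("w3",(587,170))],lambda f:grey(f,75,200,50),.026)
show("flneck",[("w1",(179,172)),("w2",(345,112)),("w3",(500,170))],lambda f:(hsv(f)[2]<45),.042)
E
python3 - <<'E'
import cv2,numpy as np
def c(n,y0,y1,x0,x1): return cv2.resize(cv2.imread(f'pics/c_{n}.png')[y0:y1,x0:x1],(400,300),interpolation=cv2.INTER_CUBIC)
a=np.vstack([np.hstack([c('w1',130,220,80,200),c('w1',130,220,220,340)]),np.hstack([c('w2',70,160,200,320),c('w2',60,150,310,430)])])
cv2.imwrite('pics/d.png',a)
E
```

```text
axle [ 0.4914 -0.3587  0.0348] 0.0019476366087542805
pipe [ 0.4923 -0.2696  0.037 ] 0.002003029632528021
axtray w1 [401.0085 212.8962] [171.0487 106.782 ] [0.5122 0.3249 0.008 ] edges [(0.156, 90.8), (0.3049, 8.7)]
axtray w2 [556.0643 146.9127] [114.2684 162.3517] [0.4869 0.316  0.008 ] edges [(0.2365, -176.9), (0.1611, 82.9)]
  tri [0.4955 0.3151 0.0202] 0.011968987245997613
legtray w2 [343.5764 244.0355] [101.19   112.6649] [0.6482 0.0055 0.008 ] edges [(0.2076, 173.0), (0.1578, 83.7)]
legtray top [318.2792 158.1657] [54.3321 70.6693] [0.6551 0.0071 0.008 ] edges [(0.2124, -6.6), (0.1622, -97.3)]
  tri [ 0.6592  0.0073 -0.0129] 1.7282345782933285e-06
foot w1 [100.7639 171.4187] [37.7744 30.4303] [ 0.4406 -0.1238  0.026 ] edges [(0.0492, 150.7), (0.0506, 71.4)]
foot w2 [253.7194 114.5832] [35.4175 35.4175] [ 0.4408 -0.1245  0.026 ] edges [(0.048, 156.4), (0.0466, 72.2)]
foot w3 [407.9066 171.0933] [30.5253 34.5237] [ 0.4403 -0.1256  0.026 ] edges [(0.0493, 158.9), (0.0456, 65.5)]
foot top [363.9584 229.9709] [15.8114 15.8114] [ 0.4393 -0.1223  0.026 ] edges [(0.0459, -19.5), (0.0456
[... 632 characters left out ...]
6] [0.4392 0.124  0.026 ] edges [(0.0361, 133.7), (0.0352, 43.3)]
hub w2 [435.1823 113.4988] [27. 28.] [0.4388 0.1242 0.026 ] edges [(0.0378, 90.1), (0.036, 8.0)]
hub w3 [579.5835 170.5373] [21.9135 29.0689] [0.4389 0.1244 0.026 ] edges [(0.0374, 120.6), (0.0367, 38.3)]
  tri [0.4389 0.1241 0.0264] 0.00020835894578961632
flneck w1 [179.6949 170.0574] [16.5469 15.2053] [ 0.4346 -0.0005  0.042 ] edges [(0.0225, 115.3), (0.0223, 19.0)]
flneck w2 [346.7908 111.4068] [19. 21.] [0.4357 0.0017 0.042 ] edges [(0.0273, 90.1), (0.024, 2.3)]
flneck w3 [500.7034 169.8037] [14.5774 17.4929] [ 0.4343 -0.0007  0.042 ] edges [(0.0224, 124.8), (0.0226, 38.5)]
  tri [0.4349 0.0003 0.0417] 0.001577266587079012
```

View pics/d.png

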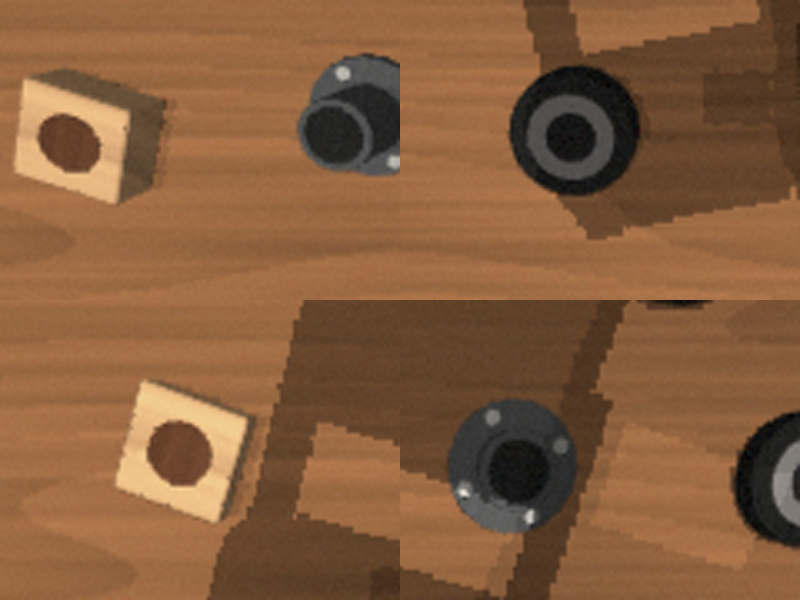

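```bash
python3 - <<'E'
import cv2,numpy as np
def c(n,y0,y1,x0,x1): return cv2.resize(cv2.imread(f'pics/{n}.png')[y0:y1,x0:x1],(400,300),interpolation=cv2.INTER_CUBIC)
a=np.vstack([np.hstack([c('c_w1',120,280,330,543)[:,:],c('c_w2',70,235,420,640)]),np.hstack([c('c_w2',175,310,270,450),c('a_top',170,260,180,300)])])
cv2.imwrite('pics/e.png',a)
E
```

```text
(no output)
```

View pics/e.png

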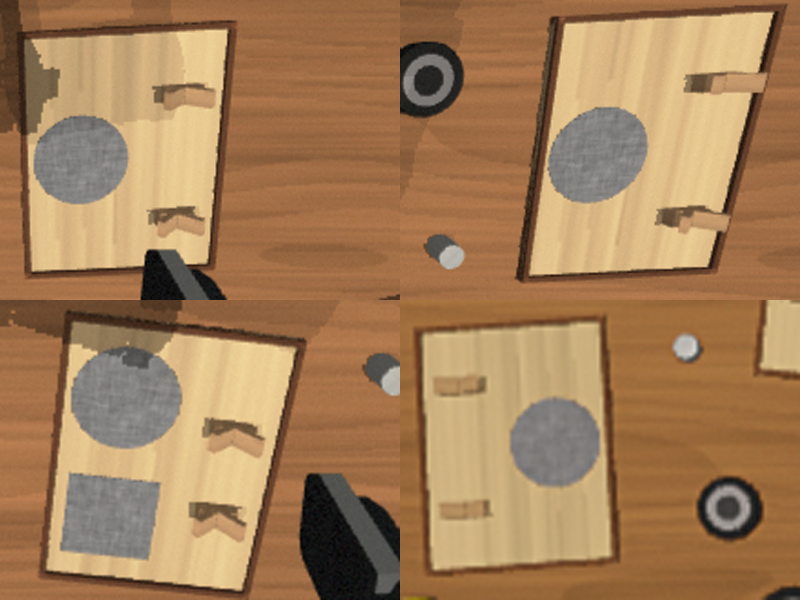

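```bash
python3 - <<'E'
from m import *
import pickle
D=pickle.load(open("views.pkl","rb"))
def go(n,v,sc,off,C,z=.010):
    X=np.array([onz(D[v],((a+.5)/sc+off[0]-.5,(b+.5)/sc+off[1]-.5),z) for a,b in C])
    e=np.diff(np.vstack([X,X[:1]]),axis=0)
    print(n,v,"cen",X.mean(0),[(round(float(np.linalg.norm(k)),4),round(float(np.degrees(np.arctan2(k[1],k[0]))),1)) for k in e])
go("ax","w1",1.877,(330,120),[(18,33),(236,22),(211,267),(27,277)])
go("ax","w2",1.818,(420,70),[(155,16),(388,8),(320,270),(122,280)])
go("ax","top",3.333,(180,170),[(15,30),(205,16),(217,260),(28,274)])
go("leg","w2",2.222,(270,175),[(68,12),(305,42),(245,292),(42,275)])
go("foot","w2",3.333,(200,70),[(148,80),(253,115),(218,222),(117,186)],.026)
go("foot","w1",3.333,(80,130),[(22,78),(131,110),(118,204),(15,172)],.026)
def axis(yaw,pad,off):
    y=np.radians(yaw); return pad+np.array([[np.cos(y),-np.sin(y)],[np.sin(y),np.cos(y)]])@off
for y in (2,2.5,3): print(y, axis(y,np.array([.4990,.2798]),np.array([0,.08])),"origin",axis(y,np.array([.4990,.2798]),np.array([0,.035])))
for v,fr in (("w1",D["w1"]),("w2",D["w2"])):
  for y in (2.5,):
    for x in (-.055,.055): print(v,x,proj(fr,[*axis(y,np.array([.499,.2798]),np.array([x,.08])),.018]))
E
```

```text
ax w1 cen [0.4971 0.3135 0.01  ] [(0.1684, 92.9), (0.2159, 2.5), (0.1651, -86.3), (0.218, -176.7)]
ax w2 cen [0.4977 0.3142 0.01  ] [(0.1741, 92.0), (0.2135, 3.5), (0.1726, -86.7), (0.2176, -176.1)]
ax top cen [0.4963 0.3149 0.01  ] [(0.1697, -86.6), (0.2167, -177.3), (0.1668, 93.5), (0.217, 3.5)]
leg w2 cen [0.6557 0.0056 0.01  ] [(0.1666, 82.6), (0.2128, -7.6), (0.1631, -95.6), (0.2178, 173.4)]
foot w2 cen [ 0.4416 -0.123   0.026 ] [(0.0437, 72.2), (0.0462, -21.3), (0.0437, -109.6), (0.0448, 158.6)]
foot w1 cen [ 0.4418 -0.1235  0.026 ] [(0.0458, 72.4), (0.0453, -19.5), (0.0448, -109.3), (0.044, 161.9)]
2 [0.4962 0.3598] origin [0.4978 0.3148]
2.5 [0.4955 0.3597] origin [0.4975 0.3148]
3 [0.4948 0.3597] origin [0.4972 0.3148]
w1 -0.055 [428.8489 170.543 ]
w1 0.055 [423.7491 237.442 ]
w2 -0.055 [599.535  114.9162]
w2 0.055 [580.642  189.9562]
```

Measured so far:
- **Axle:** (0.495, −0.359), z 35 mm.
- **Axle tray:** origin (0.497, 0.3145), yaw 3°. The axle seat is at (0.495, 0.3595), and its saddles reproject onto the seen Vs within about 2 px.
- **Leg tray:** yaw −7.1°.

I'll pick the axle first.

```bash
cat >> h.py <<'E'
def pic(n,v="wrist"):
    f=eyes.grab_frame(v); cv2.imwrite(f"pics/{n}.png",f["frame"][:,:,::-1]); return f
def st(msg=""):
    s=monitor.sense(); print(msg,"t%.1f"%s["clock"],s["position"],"F",s["contact_force"],"gap %.3f"%s["finger_gap"])
def pick(xy,yaw,z,effort,lift=.16):
    q=q_down(yaw)
    env.reach([*xy,.12],q); env.movel([*xy,z+.04],.25)
    hit=env.movel([*xy,z],.08,guard=10); st("down hit=%s"%hit)
    if hit: return False
    env.close_gripper(effort); st("closed"); env.movel([*xy,lift],.2); st("lifted"); return True
def place(xy,yaw,z,hover=.14):
    q=q_down(yaw)
    env.reach([*xy,hover],q); env.movel([*xy,z+.02],.2); st("near")
    hit=env.movel([*xy,z],.04,guard=8); st("down hit=%s"%hit)
E
python3 - <<'E'
from h import *
print(pick((.495,-.359),np.radians(91),.015,60))
pic("f_wrist");pic("f_top","top");pic("f_side","side")
E
```

```text
down hit=False t6.6 [ 0.4951 -0.3591  0.015 ] F [ 0.1365 -0.6166  0.3894] gap 1.004
closed t7.2 [ 0.495  -0.3578  0.0153] F [-1.8959  7.4315  5.1313] gap 0.234
lifted t8.1 [ 0.4944 -0.3585  0.1583] F [ 0.742   0.4142 -5.3955] gap 0.236
True
```

View pics/f_side.png

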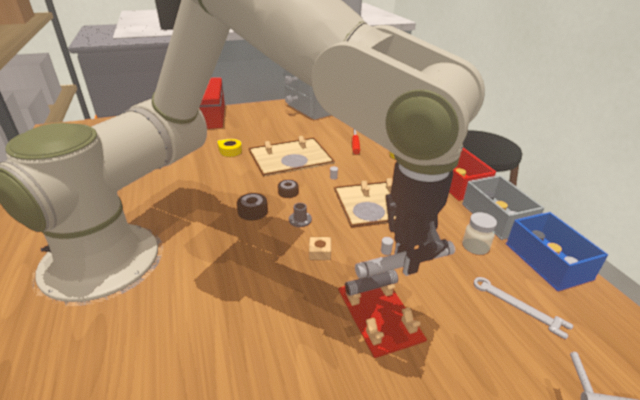

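View pics/f_wrist.png

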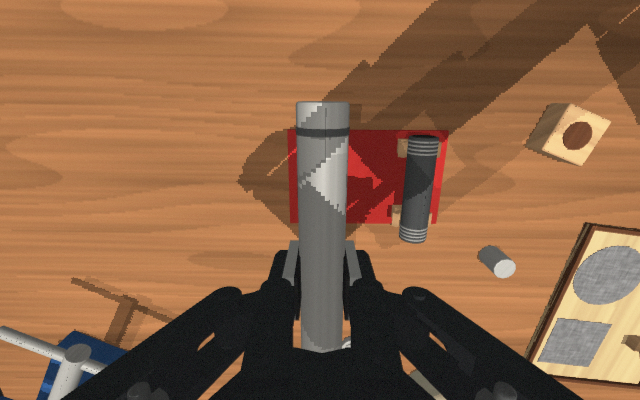

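The axle is lifted: the wrist view shows it between the pads, near end at about (323,103), and the saddles are empty. I'll check its centring in the grip, then place it.

```bash
python3 - <<'E'
from h import *
f=eyes.grab_frame("wrist");p=monitor.sense()["position"]
for z in (.177+.011,.177,.177-.011):
  print(z,[ (o,proj(f,[p[0]-.08+o,p[1],z]).round(1)) for o in (-.004,0,.004)])
E
```

```text
0.188 [(-0.004, array([332.9,  89.3])), (0, array([332.6, 100.9])), (0.004, array([332.3, 112.2]))]
0.177 [(-0.004, array([331.8,  90.1])), (0, array([331.5, 100.7])), (0.004, array([331.2, 111. ]))]
0.16599999999999998 [(-0.004, array([330.9,  90.8])), (0, array([330.7, 100.5])), (0.004, array([330.4, 110. ]))]
```

```bash
python3 - <<'E'
import cv2
a=cv2.imread('pics/f_wrist.png')[90:160,280:370];cv2.imwrite('pics/f2.png',cv2.resize(a,(720,560),interpolation=cv2.INTER_NEAREST))
E
```

```text
(no output)
```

View pics/f2.png

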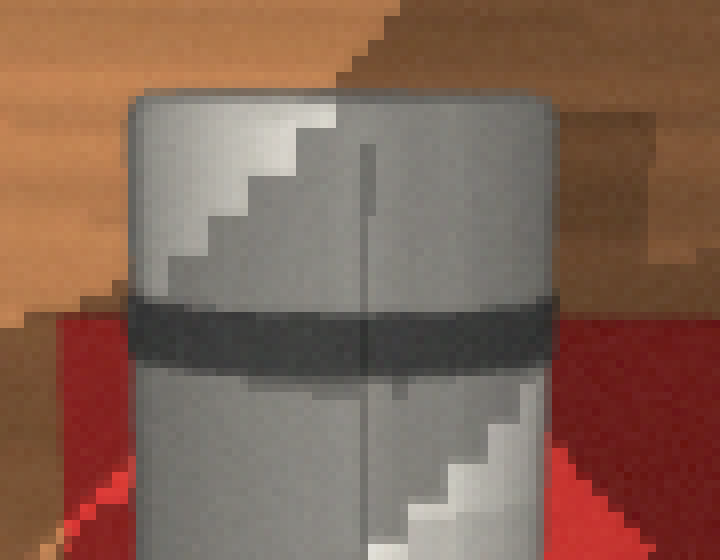

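The end sits at row 101 against 101 expected, so the rod is centred within 1 mm. Placing it.

```bash
python3 - <<'E'
from h import *
place((.495,.3595),np.radians(93),.0155)
pic("g_wrist");pic("g_side","side")
E
```

```text
near t11.5 [0.4959 0.3597 0.0368] F [-0.2455  0.4904 -4.775 ] gap 0.236
down hit=True t12.0 [0.495 0.36  0.017] F [1.2597 3.7045 1.2244] gap 0.236
```

View pics/g_wrist.png

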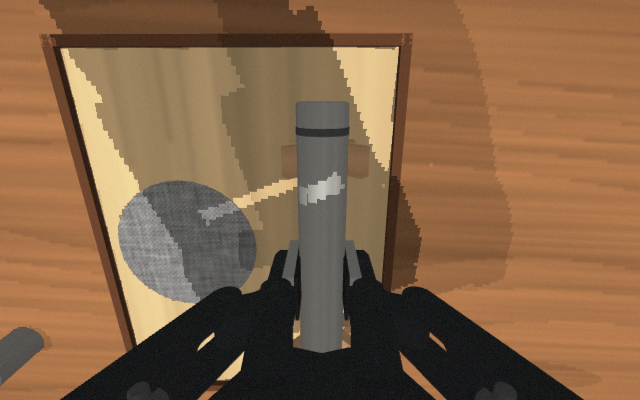

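View pics/g_side.png

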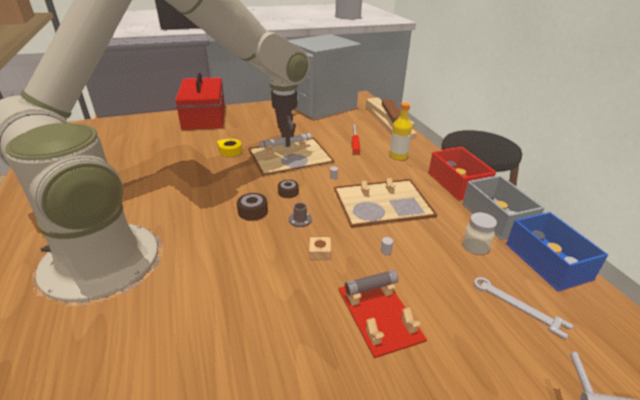

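The rod sits centred over the saddle (rod cols 297–349, saddle 281–369) and has touched 2 mm above its seat. I'll release, lift and look.

```bash
python3 - <<'E'
from h import *
env.release(); env.movel([.495,.36,.15],.2); env.reach([.44,.2,.28],q_down(np.pi/2)); env.hold(.1)
f=pic("h_wrist"); pic("h_top","top"); st()
for x in (-.08,-.055,0,.055,.08):
    y=np.radians(3); print(x,proj(f,[.495+x*np.cos(y),.3595+x*np.sin(y),.034]))
E
```

```text
t14.6 [0.4401 0.2006 0.2789] F [ 0.8628 -0.047   0.3564] gap 1.003
-0.08 [441.169  143.6469]
-0.055 [439.7139 162.3647]
0 [436.7096 201.0116]
0.055 [433.949  236.5231]
0.08 [432.7668 251.7295]
```

View pics/h_wrist.png

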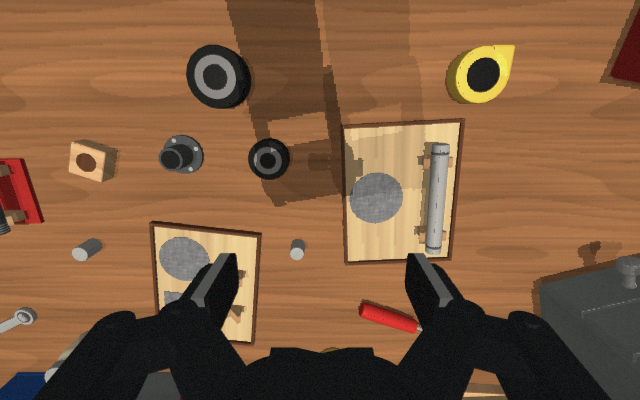

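The axle lies in both saddles, with ends at (440,144) and (433,253) against predicted (441,144) and (433,252). Wheel next, with the jaws along the tray's x.

```bash
python3 - <<'E'
from h import *
ok=pick((.4388,.1243),np.radians(3),.001,40,lift=.1); pic("i_side","side")
print(ok)
E
```

```text
down hit=False t17.0 [0.4392 0.1243 0.0015] F [0.2907 0.3479 0.1061] gap 0.998
closed t17.4 [0.4391 0.1243 0.0017] F [-0.8262 -0.4182  7.118 ] gap 0.641
lifted t18.0 [0.4382 0.1243 0.0992] F [-0.6261  1.0027 -1.1308] gap 0.638
True
```

View pics/i_side.png

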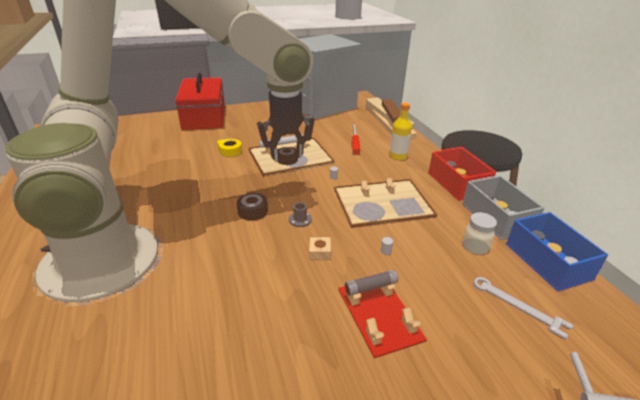

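```bash
python3 - <<'E'
from h import *
place((.4987,.2798),np.radians(3),.0075,hover=.11)
env.release(); st("rel"); env.movel([.4987,.2798,.15],.2); env.reach([.44,.2,.28],q_down(np.pi/2)); env.hold(.1)
pic("j_wrist"); pic("j_top","top"); st()
E
```

```text
near t19.3 [0.4993 0.2793 0.0284] F [ 0.1557 -0.1044 -0.4233] gap 0.645
down hit=True t19.8 [0.4984 0.2797 0.0078] F [-1.2116 -1.9083  4.662 ] gap 0.640
rel t20.2 [0.4981 0.2796 0.0072] F [ 0.2059 -0.4533 -0.5362] gap 0.997
 t22.8 [0.44   0.2001 0.2797] F [-0.3781 -0.5463  0.254 ] gap 1.002
```

View pics/j_wrist.png

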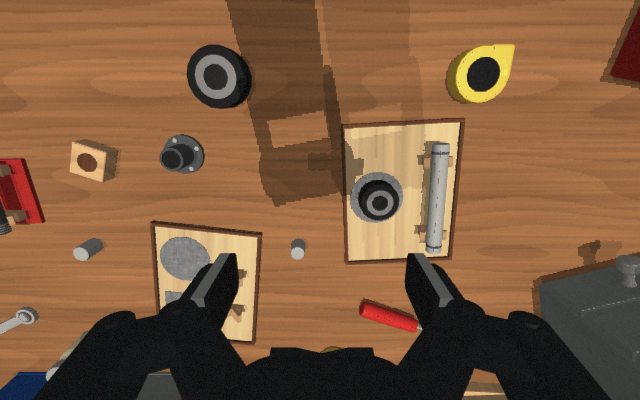

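The wheel is on the pad at (380,201). I'll check its centre numerically, then pick the pipe.

```bash
python3 - <<'E'
from m import *
f=eyes.grab_frame("wrist"); 
r=comp(f,(379,192),grey(f,75,200,50)&(lambda m:m)(np.fromfunction(lambda v,u:(np.hypot(u-380,v-202)<16),(400,640))))
p=cen(cv2.convexHull(r[1])); print("hub",p,onz(f,p,.032),"pad .4988 .2798")
ok=pick((.494,-.270),np.radians(91),.0175,50)
g=pic("k_wrist"); P=monitor.sense()["position"]
print("pred near end",[proj(g,[P[0]-.05+o,P[1],P[2]+.019]).round(1) for o in (-.004,0,.004)])
E
```

```text
hub [379.5673 202.5495] [0.4991 0.2797 0.032 ] pad .4988 .2798
down hit=False t25.7 [ 0.4942 -0.2702  0.0178] F [-0.0925 -0.0662 -0.6241] gap 1.001
closed t26.3 [ 0.494  -0.2678  0.0178] F [-0.1704 12.2148  8.8758] gap 0.286
lifted t27.1 [ 0.4935 -0.2697  0.1586] F [-0.4091  0.3555 -1.8737] gap 0.287
pred near end [array([330.1, 164. ]), array([329.9, 173. ]), array([329.6, 181.9])]
```

View pics/k_wrist.png

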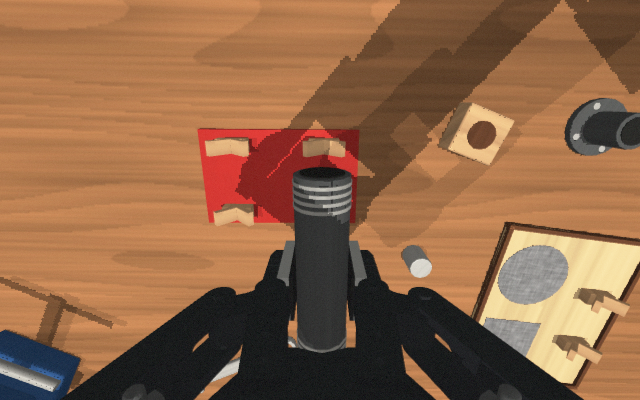

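The pipe is held and centred: its end face is at (322,174) against predicted row 173. Placing it in the leg tray.

```bash
python3 - <<'E'
from h import *
place((.6615,.0512),np.radians(82.9),.018)
pic("l_wrist")
E
```

```text
near t29.2 [0.6623 0.0506 0.0395] F [ 0.4293  0.7514 -1.26  ] gap 0.287
down hit=True t29.7 [0.6614 0.0516 0.019 ] F [0.6063 1.1907 4.0664] gap 0.286
```

View pics/l_wrist.png

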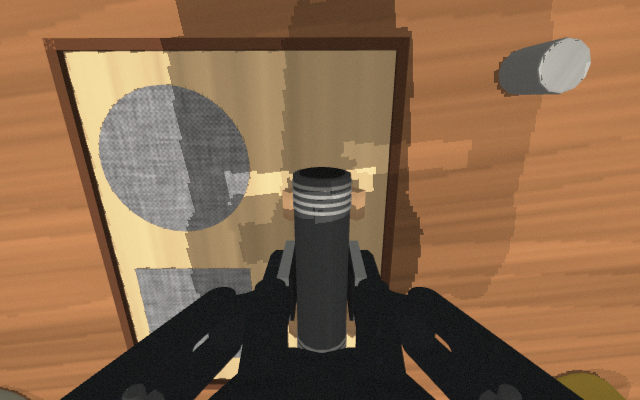

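```bash
python3 - <<'E'
from h import *
env.release(); env.movel([.6615,.0515,.15],.2); env.reach([.54,-.04,.28],q_down(np.pi/2)); env.hold(.1)
f=pic("m_wrist"); st()
y=np.radians(-7.1)
for x in (-.05,0,.05): print(x,proj(f,[.6617+x*np.cos(y),.0511+x*np.sin(y),.036]))
ok=pick((.4350,.0005),np.radians(-7.1),.014,40,lift=.11);pic("m_side","side")
E
```

```text
t32.1 [ 0.5404 -0.0394  0.2784] F [-0.143   0.2892 -0.5627] gap 1.000
-0.05 [391.6085 212.6829]
0 [384.7934 244.224 ]
0.05 [378.4579 273.5451]
down hit=False t34.7 [0.4355 0.0004 0.0146] F [-0.8146 -0.0013  1.2631] gap 1.001
closed t35.3 [0.435  0.0005 0.0143] F [-2.1717  0.0296  5.231 ] gap 0.360
lifted t35.9 [0.4344 0.0006 0.109 ] F [-0.0892  0.7329 -2.5516] gap 0.356
```

View pics/m_wrist.png

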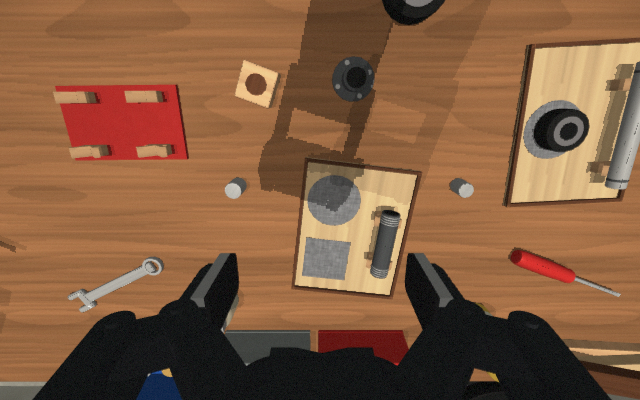

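View pics/m_side.png

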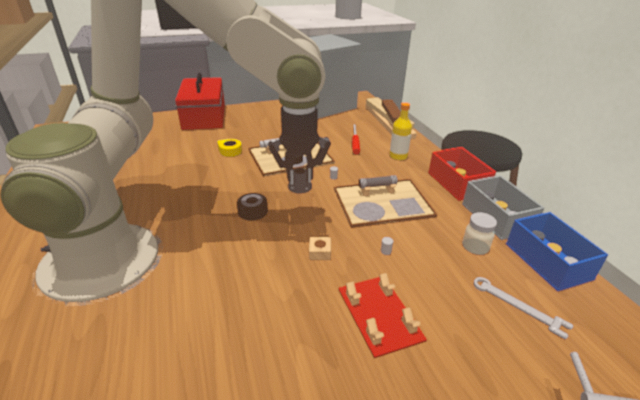

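The pipe lies in both leg-tray saddles, ends about (391,211) and (380,276), which matches the prediction. The flange is held upright with a gap of about 31 mm. I'll place it, then pick the foot.

```bash
python3 - <<'E'
from h import *
place((.6024,-.0222),np.radians(-7.1),.0205,hover=.11)
env.release(); st("rel"); env.movel([.6024,-.0222,.15],.2)
env.reach([.46,-.12,.26],q_down(np.pi/2)); env.hold(.1)
f=pic("n_wrist"); st()
E
```

```text
near t37.2 [ 0.6024 -0.0222  0.0415] F [ 0.0214  0.3862 -1.5439] gap 0.361
down hit=True t37.7 [ 0.6021 -0.0221  0.0204] F [-0.731   0.1646  4.3634] gap 0.363
rel t38.2 [ 0.6015 -0.022   0.0197] F [ 0.0559  0.446  -0.3602] gap 1.005
 t40.9 [ 0.4601 -0.1199  0.2598] F [ 0.0306 -0.5244 -0.9565] gap 0.996
```

View pics/n_wrist.png

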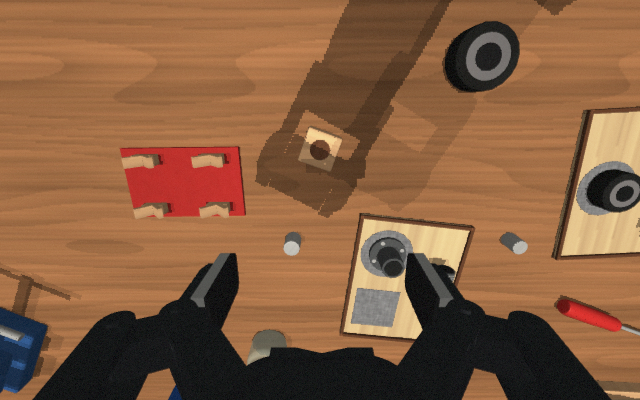

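The flange stands on the round pad at (388,257), and the foot is unmoved at (320,149). Now the foot.

```bash
python3 - <<'E'
from h import *
f=eyes.grab_frame("wrist"); print(onz(f,(320,149.5),.026))
ok=pick((.4414,-.1243),np.radians(-19.8),.002,40,lift=.11)
if ok:
    place((.7020,-.0345),np.radians(-7.1),.0085,hover=.14); pic("o_side","side")
E
```

```text
[ 0.4418 -0.1244  0.026 ]
down hit=False t43.7 [ 0.4418 -0.1245  0.0025] F [-0.0363  0.0597  0.2386] gap 1.004
closed t44.2 [ 0.4416 -0.1244  0.0025] F [-0.7364 -0.0161  5.7787] gap 0.534
lifted t44.9 [ 0.4409 -0.124   0.1091] F [-1.8142  0.5203 -0.757 ] gap 0.529
near t46.6 [ 0.7027 -0.035   0.0303] F [ 0.1675 -0.6198  0.0679] gap 0.530
down hit=True t47.2 [ 0.7018 -0.0344  0.0086] F [-0.129  -0.2315  3.1664] gap 0.533
```

View pics/o_side.png

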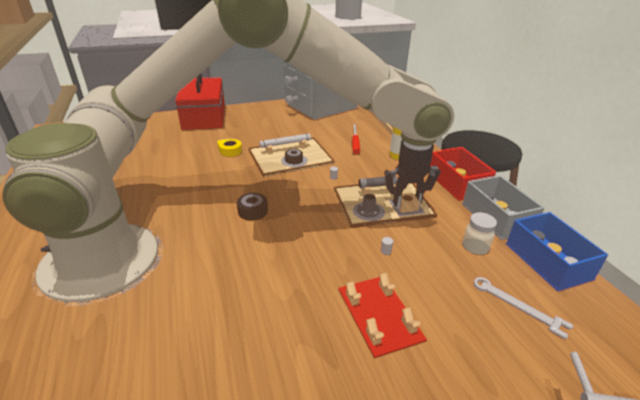

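```bash
python3 - <<'E'
from m import *
import pickle
env.release(); env.movel([.702,-.0345,.15],.2); env.reach([.54,-.04,.28],q_down(np.pi/2)); env.hold(.1)
f=pic("p_w"); env.reach([.46,.3,.30],q_down(np.pi/2)); env.hold(.1); g=pic("p_w2"); env.reach([.3,-.2,.35],q_down(np.pi/2)); env.hold(.1)
t=pic("p_top","top"); s=pic("p_side","side"); st()
pickle.dump(dict(f=f,g=g,t=t,s=s),open("fin.pkl","wb"))
a=lambda i,y0,y1,x0,x1:cv2.resize(i["frame"][y0:y1,x0:x1,::-1],(400,300),interpolation=cv2.INTER_CUBIC)
cv2.imwrite("pics/p_all.png",np.vstack([np.hstack([a(f,150,300,270,470),a(g,90,270,200,440)]),np.hstack([a(t,110,260,180,380),a(s,120,240,240,440)])]))
E
```

```text
t53.8 [ 0.3003 -0.1998  0.3499] F [ 0.0399 -0.1813 -0.0659] gap 1.001
```

View pics/p_all.png

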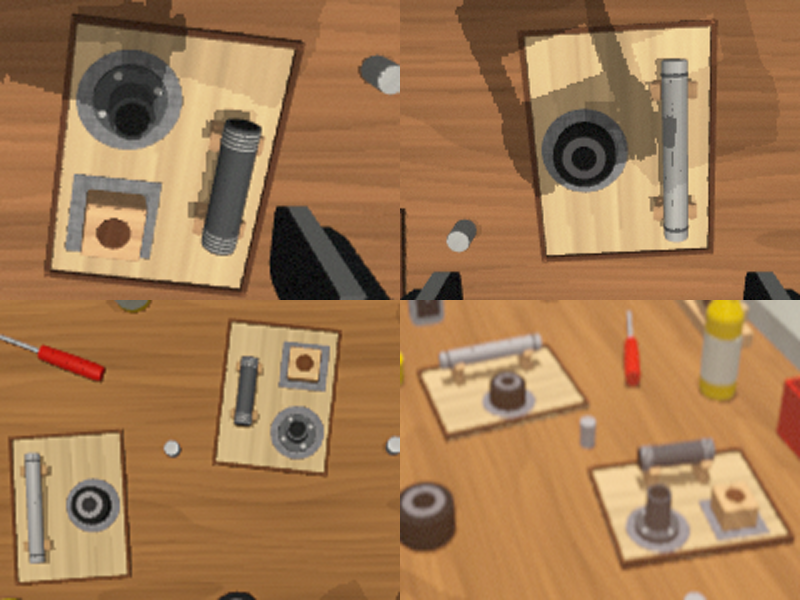

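All five parts look seated. I'll run numeric checks, including the foot within its square.

```bash
python3 - <<'E'
from h import *
import pickle
d=pickle.load(open("fin.pkl","rb")); f,g,t,s=d["f"],d["g"],d["t"],d["s"]
T=lambda u,v:((u+.5)/2+179.5,(v+.5-300)/2+109.5)
F=lambda u,v:((u+.5)/2+269.5,(v+.5)/2+149.5)
G=lambda u,v:((u+.5-400)*.6+199.5,(v+.5)*.6+89.5)
for n,a,b in (("foot",T(305,362),F(113,233)),("neck",T(296,431),F(132,117)),):
    print(n,onz(t,a,.032 if n=="foot" else .048),onz(f,b,.032 if n=="foot" else .048),tri([ray(t,a),ray(f,b)]))
print("wheel",onz(t,T(90,505),.032),onz(g,G(584,157),.032))
print("pipe mid",[(onz(f,F(*p),.036)+onz(f,F(*q),.036))/2 for p,q in [((241,127),(220,247))]],"top",(onz(t,T(249,360),.036)+onz(t,T(242,422),.036))/2,"want .6617 .0511")
print("axle mid",(onz(g,G(674,62),.034)+onz(g,G(676,237),.034))/2,"top",(onz(t,T(35,455),.034)+onz(t,T(37,560),.034))/2,"want .495 .3595")
for n,p,z in (("foot pad",(.702,-.0345),.006),): print(proj(f,[*p,.032]),F(113,233))
E
```

```text
foot [ 0.7014 -0.0346  0.032 ] [ 0.7024 -0.0353  0.032 ] (array([ 0.7008, -0.0349,  0.0344]), np.float64(0.0003618742218881288))
neck [ 0.5972 -0.0198  0.048 ] [ 0.6017 -0.0231  0.048 ] (array([ 0.5954, -0.0218,  0.0627]), np.float64(0.00218039651587125))
wheel [0.496  0.2803 0.032 ] [0.4983 0.2799 0.032 ]
pipe mid [array([0.663 , 0.0506, 0.036 ])] top [0.6591 0.0527 0.036 ] want .6617 .0511
axle mid [0.4957 0.3591 0.034 ] top [0.4936 0.3584 0.034 ] want .495 .3595
[326.7513 266.0325] (326.25, 266.25)
```

```bash
python3 - <<'E'
from h import *
st(); print(job.hand_in())
E
```

```text
t53.8 [ 0.3003 -0.1998  0.3499] F [ 0.0399 -0.1813 -0.0659] gap 1.001
the job is handed in; nothing more can be done
None
```

I made up both kits in the order asked (axle, wheel, pipe, flange, foot) and handed the job in at 53.8 s. The gripper was open and the arm clear of everything. No verdict was reported.

| Part | Last check against its target |
|---|---|
| Axle | in both saddles, centre about 1–2 mm off |
| Wheel (the smaller one) | flat on its pad, centre within about 3 mm (12 mm margin) |
| Pipe | in both saddles, centre within about 3 mm |
| Flange | upright, base inside the pad in all views |
| Foot | square to its pad and inside it, centre about 1 mm off (12 mm margin) |

- **Flange height disagreed:** my last two-view pick of the flange's neck gave an implausible 63 mm instead of 48. I put this down to a poor pixel pick on the dark bore. The wrist view alone put the neck about 1 mm from the pad's centre and the top view about 5 mm, both well inside the 12 mm margin.
- **Camera offset:** the top and wrist cameras otherwise differed by 1–4 mm, partly from the stated 2 mm calibration error.

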